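# Hold the frog blank in the corner of the sawing board

### The arm

A 6-joint arm with a two-finger parallel gripper is mounted at the origin on the work surface. World frame = base frame: x ahead of the robot, y to its left, z up, the work surface at z = 0. Lengths are in m, angles in rad, forces in N, time in s.
With the tool pointing down it reaches from about 0.3 to 0.875 m from the base axis. Payload 6.4 kg.
Tool frame: the origin (TCP) lies midway between the tips of the shut fingers; the grasp point (between the pads) lies 19 mm behind it (bot.grip_point_offset is the distance from the TCP to the grasp point, in m); y points along the fingers, x is the direction in which the jaws open and shut, and the axes are right-handed (so a half turn about y gives the same grasp; the last joint's range is limited). The gripper opens to 85 mm and grips with 20 to 120 N. Pads are 22 mm wide; open, the fingers measure 114 mm over their backs; the gripper's body (76 mm by 85 mm) begins 54 mm behind the grasp point. The pads swing forward as they close: fully open they stand 13 mm farther back than shut.
Start: joints at [1.061, 0.181, 1.607, -0, 1.354, -0.206], TCP at [0.172, 0.549, 0.231] pointing down, gripper open.
Joint ranges: [-2.99, 2.99], [-0.89, 2.07], [0.3, 2.58], [-1.14, 4.28], [0, 2.63], [-3.12, 3.12]. Speed limits (rad/s): [2.57, 2.57, 3.01, 3.14, 3.14, 3.14].

### API

Orientations are given as [roll, pitch, yaw] about the fixed x, y, z axes, in that order (R = Rz(yaw) Ry(pitch) Rx(roll)).
In Python, from workcell import read_state, imaging, job, bot gives the robot as it stands.
- The arm moves only by the tool step_arm, never from a script. Its argument "motion" is a list of rows, each a list of 6 numbers: the shift along the world's x, y, z in m, then the turn, a rotation vector about the world's x, y, z in degrees. In form: [[x, y, z, ax, ay, az], ...]. A call has exactly 8 rows; each row shifts and turns the commanded pose from where the row before left it; what a row does not reach is not made up. A row lasts 1/8 s, in which the tool goes at most 62.5 mm and 10.7 degrees, less where a joint would pass 70% of its speed; a pose out of reach is approached as far as the arm can. A call is refused whole if a number of a shift passes 0.0625 or a number of a turn 10.7, either way. A call with a gripper value outside its range is refused whole. "fingers" is the opening, from -1 (shut) to 1 (fully open), set as the call begins (left out, the last holds). The fingers move at their own pace and stop on an object; "grip_force" is the grip in N (left out, the last holds). Time passes only in rows, so rows that do not move let the fingers close, or fill a call up. It gives the time, the measured TCP pose, the force and the opening at its end, in the units of the state.
- read_state(): the state, without advancing time (a new reading comes with each control period).
- imaging.snapshot(name): name is "side" or "top" or "wrist"; returns the picture (480x640x3 uint8, blue, green, red); there is no depth.
- imaging.calibration(name): a dict with "intrinsics" (3x3 intrinsics, pixels), "T" (4x4, takes a point from camera to world coordinates); the wrist camera has in their place "tool_from_camera" (4x4, takes a point from camera to tool coordinates, whose origin is the TCP and whose axes are the tool frame's). Camera axes: x right, y down, z forward; pixel columns grow to the right and rows downward; lengths in m; the calibration is good to about 2 mm. A picture is of the moment at which its call begins: read the wrist's pose just before it. calibration takes no time and is no camera call.
- job.job_done(): hands the job in, once; it reports no verdict.
The state is a dict: "time": time; "joints": joint angles; "joint_velocities": joint speeds; "joint_efforts": joint torques, N m; "ee_pos": TCP position; "tcp_rot": TCP orientation; "wrist_force": force on the tool from outside, world axes, zero at the start; "moment": the same for the moment, N m; "opening": opening from 0.0 (shut) to 1.0 (fully open).
Only numpy, scipy, OpenCV 4.12 (cv2) and the standard library are available. Lean on these libraries where they do the work, as an engineer would, in place of code of your own. Each camera call takes 0.05 s, during which the arm holds its last target. There are 200 camera calls.

### The job

Get the sawing board ready for the next cut: drop the loose offcut lying on it into the open wooden box, and lay the stepped dark wooden blank flat on the board in the corner, square heel end against the end stop, side flush along the long fence, tongue pointing away from the stop. Press it firmly against fence and stop at once and keep it pressed there with the gripper: the job finishes while you are still holding it, ready for the saw. Leave the other things on the bench where they are.

Things in the scene. Friction and masses are not known exactly. Their poses are not given: they have to be found in the camera images.
- board: sawing board fixed to the bench: pale plywood base 150 x 240 x 18 mm, with two low brown strips on top that meet square in one corner, the long fence and the shorter end stop. Origin: centre of the base's underside (base's top at z 18 mm). x points to the long fence (away from the robot), y to the end stop (robot's left), z up; turned up to 15 degrees either way
- fence: long fence, 22 wide x 240 long x 14 mm high, along the base's far (+x) edge, with a saw kerf 68 mm from the end stop (parts slide past it smoothly). Origin: centre of its underside, on the base's top; axes as the board's. Its working face is 11 mm from the origin, on the side of the board's -x
- stop: end stop, 75 x 22 x 14 mm high above the base, at the board's +y edge, square to the long fence. Origin: centre of its underside, on the base's top; axes as the board's. Its working face is 11 mm from the origin, on the side of the board's -y. Friction on base and stop eats part of a sideways push: push some 12 to 15 N each way, bearing down only lightly
- corner (a point): inside corner where the working faces of fence and end stop meet, on the base's top; axes as the board's. A seated blank lies at x -26 to 0 mm, y -96 to 0 mm from here
- blank: roughed-out bow frog of dark wood, about 90 g, upright on the bench left or right of the board. An L lying on its long leg: heel block 52 long x 26 wide x 44 mm high, then a low tongue 44 long x 26 wide x 16 mm high; 96 mm in all, flat underside. Origin: centre of the underside. x runs along it from heel to tongue, z up; the heel block spans x -48 to +4 mm, its middle is at x -22 mm
- blank_heel (a point): lower edge of the blank's square heel end, at mid width: 48 mm from the blank's origin along its -x; axes as the blank's. Pinched across the width by the heel's top 22 mm, the fingertips pass over the 14 mm high fence and stop
- offcut: offcut of the same dark wood, 28 x 26 x 16 mm high, 14 g, lying loose on the sawing board's base, clear of fence and stop. Origin: centre of its underside; x along the 28 mm
- box: open pale wooden box for offcuts, 160 (x) x 120 (y) x 48 mm high outside, 6 mm walls and floor, fixed, some scraps on its floor (up to 18 mm high). Stands left or right of the board, on the side where the blank is not. Origin: centre of its underside
- saw: back saw lying flat, 333 mm long, steel blade with brass spine and dark wooden handle; bystander. Origin: at the heel of the blade, 133 mm from the rear of the handle
- bar: plain square bar of the same dark wood, 120 x 26 x 26 mm, no step; bystander. Origin: centre of its underside
- flask: round glass flask with a brass cap, 84 mm across, 98 mm tall; bystander. Origin: centre of its underside
- cup: small bright steel cap, 28 mm across, 29 mm tall, standing upright; bystander. Origin: centre of its underside
- knife: bench knife lying flat, 180 mm long, wooden handle; bystander. Origin: near its middle
- cone: cream thread cone, 88 mm across, 152 mm tall; bystander. Origin: centre of its underside
- hammer: small hammer lying on the bench; bystander. Origin: on its handle
Things that resemble listed ones, but are neither listed nor needed, are in the scene too. What is shaped like the blank but white is not meant.

How it is judged:
By the outcome, as a careful person would: the job done as asked, in the order asked, and still so for the second after the job is handed in, while the arm keeps its last pose, push and grip.
It also fails if it takes over 59 s, if anything falls off the work surface, if the arm or the gripper's body presses on something with over 40 N, if the wrist force passes 120 N, or if a joint passes its speed limit or range.

## Working session

There is one attempt and no reset: what is moved stays moved. The work goes in short steps, Python scripts to look and compute and a tool call to move; the robot and the scene stay as the last step left them, time stands still between calls to the robot, and variables do not carry over. Pictures are saved under pics/ and viewed, about 8 in all and at most 12, crops included, and the job is handed in when it is done.

Besides the shell and the picture viewer there is one more tool, called after "Emit:" as name([rows], argument=value, ...), one row to a line, values as JSON. step_arm: Moves the arm, as the interface text tells. Its arguments: {"type":"object","properties":{"motion":{"type":"array","items":{"type":"array","items":{"type":"number"}}},"fingers":{"type":"number"},"grip_force":{"type":"number"}},"required":["motion"]}

```bash
mkdir -p pics; ls
python3 - <<'E'
from workcell import read_state, imaging
import cv2,numpy as np
np.set_printoptions(precision=4,suppress=True)
for n in("top","side"):
    cv2.imwrite(f"pics/{n}0.png",imaging.snapshot(n)); c=imaging.calibration(n);print(n,c)
print(imaging.calibration("wrist"));print(read_state())
E
```

```text
pics
top {'intrinsics': array([[462.2924,   0.    , 323.3274],
       [  0.    , 462.2924, 236.0356],
       [  0.    ,   0.    ,   1.    ]]), 'T': array([[ 0.0089, -0.9867,  0.1623,  0.3587],
       [-1.    , -0.0088,  0.0015,  0.0046],
       [-0.    , -0.1624, -0.9867,  1.3246],
       [ 0.    ,  0.    ,  0.    ,  1.    ]])}
side {'intrinsics': array([[488.4276,   0.    , 328.1598],
       [  0.    , 488.4276, 236.3137],
       [  0.    ,   0.    ,   1.    ]]), 'T': array([[ 0.8325, -0.2872,  0.4737, -0.0468],
       [-0.5536, -0.3999,  0.7305, -0.8939],
       [-0.0204, -0.8704, -0.4919,  0.6717],
       [ 0.    ,  0.    ,  0.    ,  1.    ]])}
{'intrinsics': array([[339.6244,   0.    , 319.5491],
       [  0.    , 339.6244, 241.01  ],
       [  0.    ,   0.    ,   1.    ]]), 'tool_from_camera': array([[ 1.    , -0.0005,  0.    ,  0.0016],
       [-0.0002, -0.2894,  0.9572, -0.1437],
       [-0.0005, -0.9572, -0.2894,  0.0736],
       [ 0.    ,  0.    ,  0.    ,  1.    ]])}
{'time': 0.1, 'joints': array([ 1.0607,  0.1815,  1.6079,  0.    ,  1.3538, -0.2063]), 'joint_velocities': array([ 0.001 , -0.0013, -0.0018, -0.0006,  0.0002, -0.0013]), 'joint_efforts': array([  0.0004, -44.5867, -35.224 ,  -0.0002,   0.0039,  -0.    ]), 'ee_pos': array([0.1717, 0.5482, 0.2305]), 'tcp_rot': array([-1.5705,  0.0016,  1.267 ]), 'wrist_force': array([-0.3476, -0.2498,  0.287 ]), 'moment': array([-0.0079,  0.0223,  0.0199]), 'opening': 1.00007289816296}
```

View pics/top0.png

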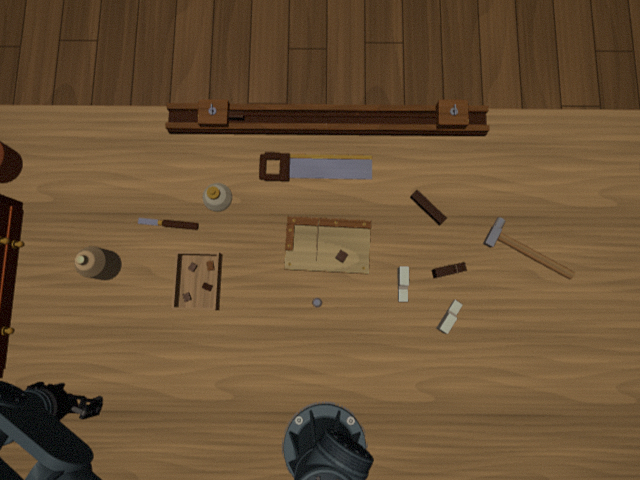

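View pics/side0.png

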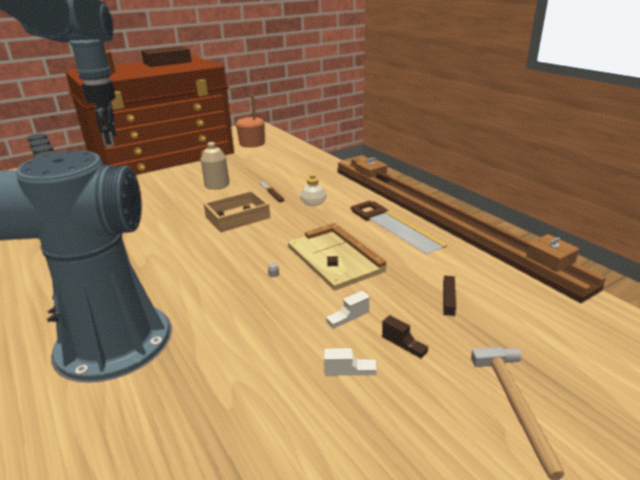

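The top view shows the box at (198,281), the board at (328,245) and the offcut at (342,256). The dark stepped blank is at (449,270).

Things that could be mistaken for the blank are the plain dark bar at (428,207) and the white L-pieces at (403,284) and (450,316). For the offcut, they are the scraps inside the box. The only dark stepped piece is the one at (449,270). In the side view its heel is at (397,330) and its tongue at (415,346), so the tongue points roughly -y. I'll check this in a close crop.

Run:
```python
import cv2,numpy as np
t=cv2.imread("pics/top0.png")
a=cv2.resize(t[210:280,280:380],(800,560),interpolation=cv2.INTER_CUBIC)
b=cv2.resize(t[250:290,420:480],(600,400),interpolation=cv2.INTER_CUBIC)
cv2.imwrite("pics/ca.png",a)
c=np.zeros((600,800,3),np.uint8)
c[:300,:429]=cv2.resize(t[210:280,280:380],(429,300),interpolation=cv2.INTER_CUBIC)
c[300:,:]=cv2.resize(t[256:286,420:500][:, :],(800,300),interpolation=cv2.INTER_CUBIC)
cv2.imwrite("pics/cb.png",c)
```

```text
(no output)
```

View pics/cb.png

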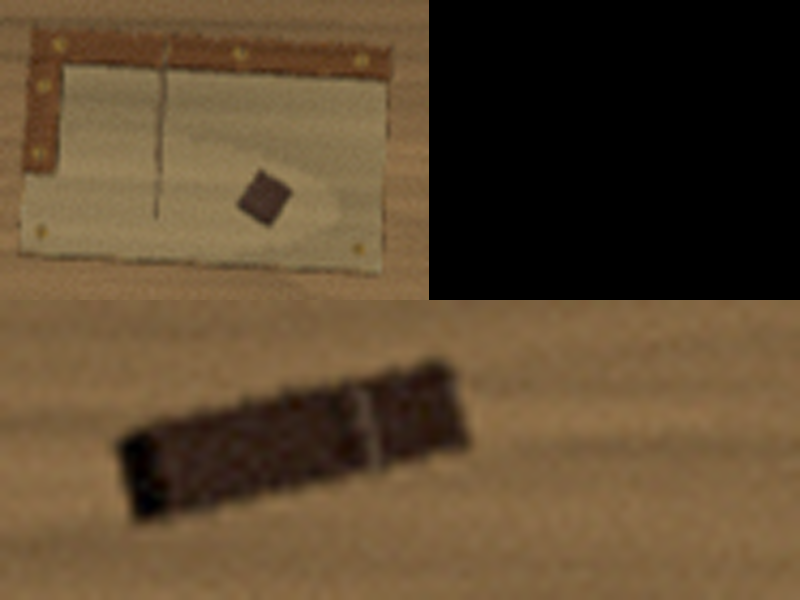

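The crop confirms it. The blank is stepped and dark, with its heel at the left (bottom edge at crop (120,440)-(135,520)) and its tongue end at (440,360)-(470,445). The board's inside corner is at crop (62,66). The offcut's corners are at (263,168), (293,190), (268,228) and (237,204).

```bash
cat > h.py <<'E'
import numpy as np, cv2
from workcell import read_state, imaging, bot
from scipy.spatial.transform import Rotation as R
np.set_printoptions(precision=4,suppress=True)
def ray(K,T,uv,z):
    uv=np.atleast_2d(np.array(uv,float))
    d=np.c_[uv,np.ones(len(uv))]@np.linalg.inv(K).T@T[:3,:3].T
    return T[:3,3]+d*((z-T[2,3])/d[:,2])[:,None]
def cal(n,s=None):
    c=imaging.calibration(n)
    if n!="wrist": return c["intrinsics"],c["T"]
    s=s or read_state(); T=np.eye(4); T[:3,:3]=R.from_euler("xyz",s["tcp_rot"]).as_matrix(); T[:3,3]=s["ee_pos"]
    return c["intrinsics"],T@c["tool_from_camera"]
def shot(n,f):
    s=read_state(); c=cal(n,s); im=imaging.snapshot(n); cv2.imwrite("pics/"+f,im); return im,c
def ang(a,b): return np.degrees(np.arctan2(b[1]-a[1],b[0]-a[0]))
E
python3 - <<'E'
from h import *
K,T=cal("top")
def cr(p,s,o): return (np.array(p,float)+.5)/s-.5+o
up=lambda p:cr(p,4.2875,[280,210]); lo=lambda p:cr(np.array(p)-[0,300],10,[420,256])
c=ray(K,T,up([(62,66),(388,80)]),.03);print("fence",c,ang(c[1],c[0]),np.linalg.norm(c[1]-c[0]))
o=ray(K,T,up([(263,168),(293,190),(268,228),(237,204)]),.034);print("off",o.mean(0),[ (ang(o[i],o[(i+1)%4]),np.linalg.norm(o[i]-o[(i+1)%4])) for i in range(4)])
b=ray(K,T,lo([(440,360),(470,445)]),.012);h=ray(K,T,lo([(165,430),(175,513),(380,465),(360,388)]),.044)
e=ray(K,T,lo([(120,440),(135,520)]),0.)
print("tongue end",b.mean(0),"heeltop",h.mean(0),"heelend",e.mean(0),ang(e.mean(0),b.mean(0)),np.linalg.norm(e.mean(0)-b.mean(0)))
x=ray(K,T,[(176,253),(221,253),(221,309),(174,309)],.048);print("box",x,x.mean(0))
cu=ray(K,T,[(317,302)],.029);print("cup",cu)
print(bot.grip_point_offset,[a for a in dir(bot) if a[0]!='_'])
M=R.from_euler("xyz",read_state()["tcp_rot"]).as_matrix();print(M)
E
```

```text
fence [[ 0.6028  0.0902  0.03  ]
 [ 0.5952 -0.1264  0.03  ]] 88.00837958717139 0.21668783424890883
off [ 0.5156 -0.0449  0.034 ] [(np.float64(-126.1117454813782), np.float64(0.024396938227563517)), (np.float64(147.0070533492045), np.float64(0.029996992300817572)), (np.float64(52.512131508841506), np.float64(0.025632129293446656)), (np.float64(-35.32232369870355), np.float64(0.029339777592767548))]
tongue end [ 0.4924 -0.3977  0.012 ] heeltop [ 0.4757 -0.336   0.044 ] heelend [ 0.4705 -0.3066  0.    ] -76.48228533108859 0.094428645256308
box [[0.5172 0.4159 0.048 ]
 [0.5184 0.2908 0.048 ]
 [0.3645 0.2839 0.048 ]
 [0.3634 0.4121 0.048 ]] [0.4409 0.3507 0.048 ]
cup [[0.3862 0.0225 0.029 ]]
0.0187 ['Unreachable', 'grip_point_offset']
[[ 0.2991 -0.0008 -0.9542]
 [ 0.9542 -0.0014  0.2991]
 [-0.0016 -1.      0.0003]]
```

Emit:
step_arm([
  [0.0215,-0.037,-0.002,0,0,-1.2],
  [0.0215,-0.037,-0.005,0,0,-1.2],
  [0.0215,-0.037,-0.005,0,0,-1.2],
  [0.0215,-0.037,-0.005,0,0,-1.2],
  [0.0215,-0.037,-0.005,0,0,-1.2],
  [0.0215,-0.037,-0.005,0,0,-1.2],
  [0.0215,-0.037,-0.005,0,0,-1.2],
  [0.0215,-0.037,-0.005,0,0,-1.2],
], fingers=1)

```text
time: 1.1
ee_pos: [0.3443, 0.2514, 0.1939]
tcp_rot: [-1.571, 0.0, 1.099]
wrist_force: [0.2, 0.6, 0.1]
opening: 1.0
```

Emit:
step_arm([
  [0.0215,-0.037,-0.005,0,0,-1.2],
  [0.0215,-0.037,-0.005,0,0,-1.2],
  [0.0215,-0.037,-0.005,0,0,-1.2],
  [0.0215,-0.037,-0.005,0,0,-1.2],
  [0.0215,-0.037,-0.005,0,0,-1.2],
  [0.0215,-0.037,-0.005,0,0,-1.2],
  [0.0215,-0.037,-0.005,0,0,-1.2],
  [0.0215,-0.037,-0.005,0,0,-1.2],
])

```text
time: 2.1
ee_pos: [0.5163, -0.0446, 0.1538]
tcp_rot: [-1.57, 0.0, 0.931]
wrist_force: [0.4, 0.4, -0.1]
opening: 1.002
```

Run:
```python
from h import *
im,_=shot("wrist","w1.png"); s=read_state(); print(s["time"],s["ee_pos"],np.degrees(s["tcp_rot"]))
```

```text
2.15 [ 0.5186 -0.0489  0.1537] [-90.161    0.0702  53.1725]
```

View pics/w1.png

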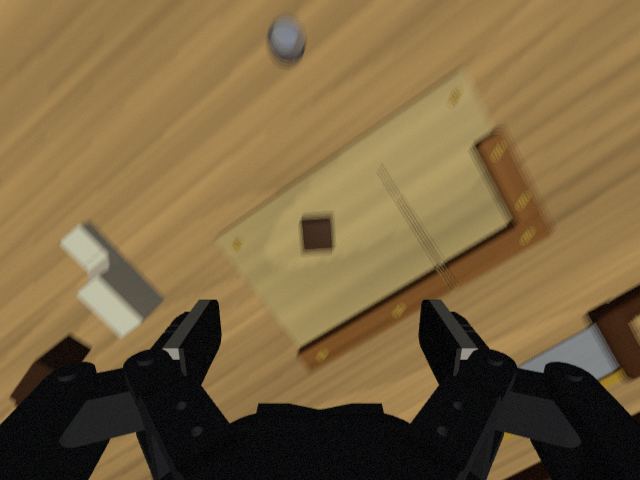

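The wrist view is slightly blurred because the arm was still settling. The offcut's top face is at about (317,230) and square to the jaws, and the board's inside corner is at (512,225). I'll take a settled frame and measure from that.

Run:
```python
from h import *
im,(K,T)=shot("wrist","w2.png"); s=read_state(); print(s["time"],s["ee_pos"],np.degrees(s["tcp_rot"]),T[:3,3])
c=cv2.resize(im[120:360,220:540],(800,600),interpolation=cv2.INTER_CUBIC);cv2.imwrite("pics/w2c.png",c)
```

```text
2.2 [ 0.5172 -0.0466  0.1537] [-90.0331   0.0412  53.1721] [ 0.4599 -0.0029  0.2972]
```

View pics/w2c.png

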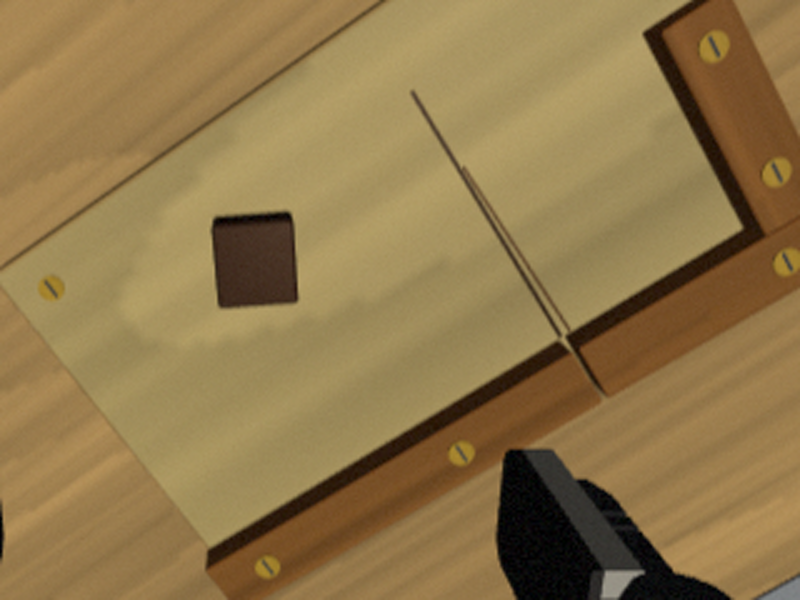

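Sharp view: the offcut's top corners are at (214,228), (292,222), (297,300) and (219,307). The inside corner at base level is at (742,230), the fence's foot line runs to (210,545), and the stop's foot line runs to (645,36).

Run:
```python
from h import *
K,T=cal("wrist")
f=lambda p:(np.array(p,float)+.5)/2.5-.5+[220,120]
o=ray(K,T,f([(214,228),(292,222),(297,300),(219,307)]),.034);print("off",o.mean(0),[(ang(o[i],o[(i+1)%4]),np.linalg.norm(o[i]-o[(i+1)%4])) for i in range(4)])
c=ray(K,T,f([(742,230),(210,545),(645,36)]),.018);print(c,ang(c[1],c[0]),ang(c[2],c[0]),np.linalg.norm(c[1]-c[0]))
s=read_state();print(s["ee_pos"])
```

```text
off [ 0.5134 -0.0396  0.034 ] [(np.float64(57.62249273907606), np.float64(0.024664422739226973)), (np.float64(-32.416655373523774), np.float64(0.02571455824125997)), (np.float64(-121.48764403015316), np.float64(0.02538452965223106)), (np.float64(146.01080334463597), np.float64(0.026119117400498312))]
[[ 0.6049  0.0957  0.018 ]
 [ 0.5936 -0.1206  0.018 ]
 [ 0.5308  0.1001  0.018 ]] 87.01475574786753 -3.4675242343637738 0.2165652879402894
[ 0.5172 -0.0466  0.1537]
```

Emit:
step_arm([
  [-0.001,0.002,-0.02,0,0,3],
  [0,0,-0.025,0,0,0],
  [0,0,-0.025,0,0,0],
  [0,0,-0.025,0,0,0],
  [0,0,-0.02,0,0,0],
  [0,0,-0.01,0,0,0],
  [0,0,-0.006,0,0,0],
  [0,0,0,0,0,0],
])

```text
time: 3.2
ee_pos: [0.515, -0.0412, 0.0234]
tcp_rot: [-1.571, -0.0, 0.984]
wrist_force: [-0.1, -0.5, 0.0]
opening: 1.001
```

Emit:
step_arm([
  [0,0,0,0,0,0],
  [0,0,0,0,0,0],
  [0,0,0,0,0,0],
  [0,0,0,0,0,0],
  [0,0,0,0,0,0],
  [0,0,0.0,0,0,0],
  [0,0,0.0,0,0,0],
  [0,0,0.0,0,0,0],
], fingers=-1, grip_force=30)

```text
time: 4.2
ee_pos: [0.5154, -0.0415, 0.0237]
tcp_rot: [-1.572, -0.0, 0.984]
wrist_force: [-1.0, -0.5, 5.6]
opening: 0.293
```

Emit:
step_arm([
  [0,0,0.02,0,0,0],
  [0,0,0.03,0,0,0],
  [0,0.01,0.03,0,0,0],
  [-0.005,0.03,0.03,0,0,0],
  [-0.01,0.044,0,0,0,0],
  [-0.01,0.044,0,0,0,0],
  [-0.01,0.044,0,0,0,0],
  [-0.01,0.044,0,0,0,0],
])

```text
time: 5.2
ee_pos: [0.4692, 0.176, 0.133]
tcp_rot: [-1.57, 0.0, 0.984]
wrist_force: [0.2, 0.5, -0.5]
opening: 0.292
```

Emit:
step_arm([
  [-0.01,0.044,0,0,0,0],
  [-0.01,0.044,0,0,0,0],
  [-0.01,0.044,0,0,0,0],
  [0,0.044,-0.01,0,0,0],
  [0,0,-0.02,0,0,0],
  [0,0,-0.03,0,0,0],
  [0,0,-0.02,0,0,0],
  [0,0,0,0,0,0],
])

```text
time: 6.2
ee_pos: [0.4382, 0.3498, 0.0511]
tcp_rot: [-1.568, 0.004, 0.984]
wrist_force: [-0.2, 0.2, 0.2]
opening: 0.294
```

Emit:
step_arm([
  [0,0,0,0,0,0],
  [0,0,0,0,0,0],
  [0,0,0,0,0,0],
  [0,0,0,0,0,0],
  [0,0,0.03,0,0,0],
  [0,0,0.04,0,0,0],
  [0,0,0.04,0,0,0],
  [0,0,0,0,0,0],
], fingers=0.3)

```text
time: 7.2
ee_pos: [0.4424, 0.3519, 0.1675]
tcp_rot: [-1.575, -0.007, 0.984]
wrist_force: [-0.3, -0.3, -0.3]
opening: 0.65
```

Run:
```python
from h import *
im,_=shot("wrist","w3.png")
cv2.imwrite("pics/w3s.png",cv2.resize(im,(480,360)))
```

```text
(no output)
```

View pics/w3s.png

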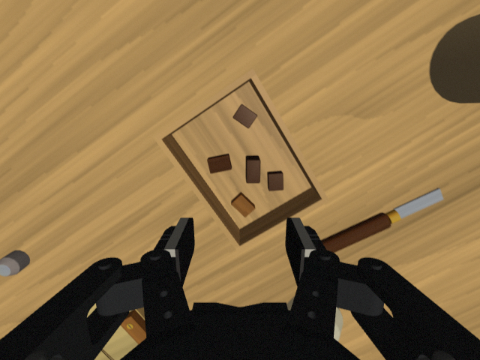

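The box now holds five pieces, and the offcut is at (253,168), so the drop worked. The arm goes to the blank next.

Emit:
step_arm([
  [0.001,-0.03,0,0,0,-2.5],
  [0.002,-0.042,0,0,0,-2.7],
  [0.002,-0.045,0,0,0,-2.7],
  [0.002,-0.045,0,0,0,-2.7],
  [0.002,-0.045,0,0,0,-2.7],
  [0.002,-0.045,0,0,0,-2.7],
  [0.002,-0.045,0,0,0,-2.7],
  [0.002,-0.045,0,0,0,-2.7],
])

```text
time: 8.25
ee_pos: [0.4539, 0.0075, 0.162]
tcp_rot: [-1.569, 0.001, 0.609]
wrist_force: [0.3, 0.3, 0.5]
opening: 0.648
```

Emit:
step_arm([
  [0.002,-0.045,0,0,0,-2.7],
  [0.002,-0.045,0,0,0,-2.7],
  [0.002,-0.045,0,0,0,-2.7],
  [0.002,-0.045,0,0,0,-2.7],
  [0.002,-0.045,0,0,0,-2.7],
  [0.002,-0.045,0,0,0,-2.7],
  [0.002,-0.045,0,0,0,-2.7],
  [0.002,-0.028,0,0,0,-2.7],
])

```text
time: 9.25
ee_pos: [0.47, -0.3358, 0.1615]
tcp_rot: [-1.569, 0.001, 0.231]
wrist_force: [-0.1, 0.4, -0.1]
opening: 0.65
```

Emit:
step_arm([
  [0,0,0,0,0,0],
  [0,0,0,0,0,0],
  [0,0,0,0,0,0],
  [0,0,0,0,0,0],
  [0,0,0,0,0,0],
  [0,0,0,0,0,0],
  [0,0,0,0,0,0],
  [0,0,0,0,0,0],
])

```text
time: 10.25
ee_pos: [0.471, -0.3343, 0.1633]
tcp_rot: [-1.571, 0.0, 0.234]
wrist_force: [1.2, -0.0, 0.9]
opening: 0.653
```

Run:
```python
from h import *
im,(K,T)=shot("wrist","w4.png"); s=read_state(); print(s["time"],s["ee_pos"],np.degrees(s["tcp_rot"])); np.savez("w4.npz",K=K,T=T)
c=cv2.resize(im[120:360,160:480],(800,600),interpolation=cv2.INTER_CUBIC);cv2.imwrite("pics/w4c.png",c)
```

```text
10.3 [ 0.471  -0.3343  0.1633] [-89.9998   0.0013  13.3897]
```

View pics/w4c.png

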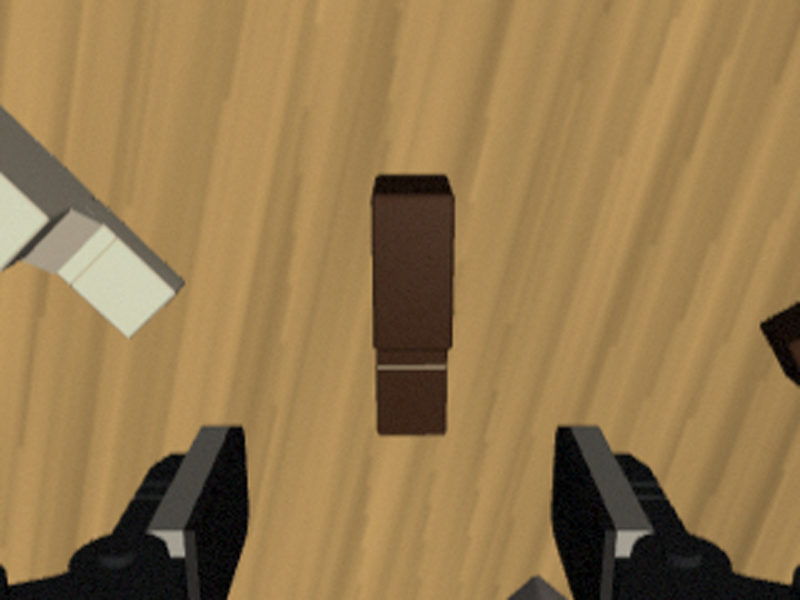

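The close view shows the blank square to the jaws. The heel's top corners are at (374,195), (453,194), (451,348) and (374,348), and the tongue's end is at (377-446,434). No lookalike is within the jaws' path.

Run:
```python
from h import *
z=np.load("w4.npz");K,T=z["K"],z["T"]
f=lambda p:(np.array(p,float)+.5)/2.5-.5+[160,120]
o=ray(K,T,f([(374,195),(453,194),(451,348),(374,348)]),.044);print(o.mean(0),[(ang(o[i],o[(i+1)%4]),np.linalg.norm(o[i]-o[(i+1)%4])) for i in range(4)])
t=ray(K,T,f([(377,434),(446,434)]),.016);h=o[:2].mean(0);print(t.mean(0),ang(h,t.mean(0)),np.linalg.norm(h-t.mean(0)))
```

```text
[ 0.4748 -0.3277  0.044 ] [(np.float64(14.095305824281033), np.float64(0.0246108412217894)), (np.float64(-76.3290346281309), np.float64(0.05091655201554019)), (np.float64(-166.6385494403565), np.float64(0.025317905183454073)), (np.float64(102.8700041465336), np.float64(0.05060245879002317))]
[ 0.4911 -0.3955  0.016 ] -76.53987436484644 0.099159786982381
```

Emit:
step_arm([
  [0.0045,0.003,-0.02,0,0,0],
  [0,0,-0.025,0,0,0],
  [0,0,-0.025,0,0,0],
  [0,0,-0.025,0,0,0],
  [0,0,-0.025,0,0,0],
  [0,0,-0.015,0,0,0],
  [0,0,-0.008,0,0,0],
  [0,0,0,0,0,0],
])

```text
time: 11.3
ee_pos: [0.4754, -0.3311, 0.0199]
tcp_rot: [-1.57, 0.0, 0.234]
wrist_force: [0.7, 0.9, 0.5]
opening: 0.65
```

Emit:
step_arm([
  [0,0,0,0,0,0],
  [0,0,0,0,0,0],
  [0,0,0,0,0,0],
  [0,0,0,0,0,0],
  [0,0,0,0,0,0],
  [0,0,0.0,0,0,0],
  [0,0,0.0,0,0,0],
  [0,0,0.0,0,0,0],
], fingers=-1, grip_force=60)

```text
time: 12.3
ee_pos: [0.4762, -0.3321, 0.0215]
tcp_rot: [-1.573, -0.001, 0.234]
wrist_force: [-0.8, 0.9, 5.9]
opening: 0.287
```

Emit:
step_arm([
  [0,0,0.015,0,0,0],
  [0,0,0.03,0,0,0],
  [0,0.005,0.035,0,0,0],
  [0.005,0.025,0,0,0,-2],
  [0.01,0.035,0,0,0,-2],
  [0.01,0.035,0,0,0,-2],
  [0.01,0.035,0,0,0,-2],
  [0.01,0.035,0,0,0,-2],
])

```text
time: 13.3
ee_pos: [0.5206, -0.1601, 0.101]
tcp_rot: [-1.571, -0.0, 0.058]
wrist_force: [-0.1, -0.0, -1.4]
opening: 0.289
```

Emit:
step_arm([
  [0.01,0.035,0,0,0,-2],
  [0.01,0.035,0,0,0,-2],
  [0.01,0.035,0,0,0,-2],
  [0.01,0.035,0,0,0,0],
  [0.01,0.035,0,0,0,0],
  [0.01,0.025,0,0,0,0],
  [0.005,0.01,0,0,0,0],
  [0,0,0,0,0,0],
])

```text
time: 14.3
ee_pos: [0.5855, 0.0488, 0.1005]
tcp_rot: [-1.571, -0.0, -0.044]
wrist_force: [0.2, -0.2, -0.7]
opening: 0.287
```

Run:
```python
from h import *
s=read_state(); print(s["time"],s["ee_pos"],np.degrees(s["tcp_rot"]),s["wrist_force"])
im,(K,T)=shot("wrist","w5.png"); np.savez("w5.npz",K=K,T=T)
cv2.imwrite("pics/w5c.png",cv2.resize(im[60:420,80:560],(800,600),interpolation=cv2.INTER_CUBIC))
```

```text
14.3 [0.5855 0.0488 0.1005] [-90.0162  -0.0035  -2.546 ] [ 0.218  -0.1979 -0.6768]
```

View pics/w5c.png

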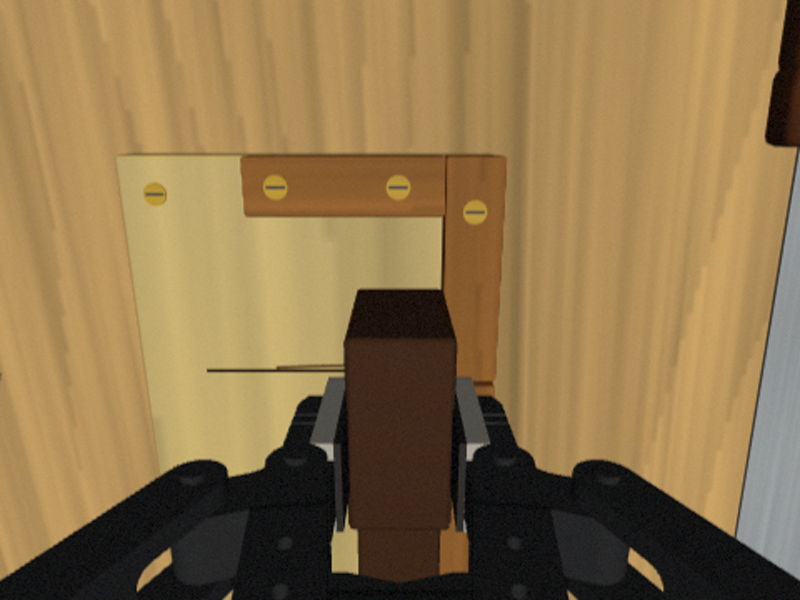

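The blank is held square. The stop's top edge runs (245,215)-(443,216), parallel to the image rows, so the tool is square to the board. The heel's lower edge is at (358,290)-(444,290). I'll work out the gaps.

Run:
```python
from h import *
z=np.load("w5.npz");K,T=z["K"],z["T"]
f=lambda p:(np.array(p,float)+.5)/(5/3)-.5+[80,60]
c=ray(K,T,f([(443,216),(245,215),(443,290),(441,216)]),.032);print(c,"stop ang",ang(c[1],c[0]),"fence",ang(c[2],c[0]))
zb=.1005-.0215; h=ray(K,T,f([(358,290),(444,290)]),zb);print(h,ang(h[0],h[1]),np.linalg.norm(h[1]-h[0]))
t=ray(K,T,f([(346,338),(454,338)]),zb+.044);print(t,ang(t[0],t[1]),np.linalg.norm(t[1]-t[0]))
Rb=R.from_euler("z",-2.6,degrees=True).as_matrix()
print("corner-heel in board axes, right bottom/top corner",Rb.T@(c[0]-h[1]),Rb.T@(c[0]-t[1]))
```

```text
[[0.6043 0.0928 0.032 ]
 [0.5303 0.0965 0.032 ]
 [0.6037 0.064  0.032 ]
 [0.6036 0.0928 0.032 ]] stop ang -2.864958572217819 fence 88.69925397032272
[[0.5748 0.0784 0.079 ]
 [0.6008 0.0773 0.079 ]] -2.5799175896685895 0.02605882307167768
[[0.5752 0.0793 0.123 ]
 [0.5998 0.0782 0.123 ]] -2.5826403669595863 0.02463811276185135
corner-heel in board axes, right bottom/top corner [ 0.0028  0.0156 -0.047 ] [ 0.0039  0.0147 -0.091 ]
```

Emit:
step_arm([
  [-0.006,-0.001,0,0,0,-0.2],
  [-0.002,0,-0.015,0,0,0],
  [0,0,-0.02,0,0,0],
  [0,0,-0.015,0,0,0],
  [0,0,-0.007,0,0,0],
  [0,0,-0.002,0,0,0],
  [0,0,0,0,0,0],
  [0,0,0,0,0,0],
])

```text
time: 15.35
ee_pos: [0.578, 0.0477, 0.0419]
tcp_rot: [-1.571, -0.001, -0.049]
wrist_force: [0.7, 0.7, -0.5]
opening: 0.293
```

Emit:
step_arm([
  [0,0,-0.0005,0,0,0],
  [0,0,-0.0005,0,0,0],
  [0,0,-0.0005,0,0,0],
  [0,0,-0.0005,0,0,0],
  [0,0,0,0,0,0],
  [0,0,0,0,0,0],
  [0,0,0,0,0,0],
  [0,0,0,0,0,0],
])

```text
time: 16.35
ee_pos: [0.5775, 0.0477, 0.0395]
tcp_rot: [-1.571, -0.0, -0.049]
wrist_force: [-2.7, 1.3, 3.9]
opening: 0.293
```

Emit:
step_arm([
  [0.001,0.002,0,0,0,0],
  [0.001,0.002,0,0,0,0],
  [0.001,0.002,0,0,0,0],
  [0.001,0.002,0,0,0,0],
  [0.001,0.002,0,0,0,0],
  [0.001,0.002,0,0,0,0],
  [0.001,0,0,0,0,0],
  [0,0,0,0,0,0],
])

```text
time: 17.35
ee_pos: [0.584, 0.06, 0.0395]
tcp_rot: [-1.571, 0.001, -0.049]
wrist_force: [-3.8, -2.2, 8.6]
opening: 0.292
```

Emit:
step_arm([
  [0.001,0.001,0,0,0,0],
  [0.001,0.001,0,0,0,0],
  [0,0,0,0,0,0],
  [0,0,0,0,0,0],
  [0,0,0,0,0,0],
  [0,0,0,0,0,0],
  [0,0,0,0,0,0],
  [0,0,0,0,0,0],
])

```text
time: 18.35
ee_pos: [0.5864, 0.0618, 0.0395]
tcp_rot: [-1.571, 0.0, -0.049]
wrist_force: [-2.6, -3.3, 6.0]
opening: 0.291
```

Emit:
step_arm([
  [0.0005,0.0005,-0.0,0,0,0],
  [0.0005,0.0005,0.0002,0,0,0],
  [0.0005,0.0005,0,0,0,0],
  [0.0005,0.0005,0,0,0,0],
  [0,0,0,0,0,0],
  [0,0,0,0,0,0],
  [0,0,0,0,0,0],
  [0,0,0,0,0,0],
])

```text
time: 19.35
ee_pos: [0.5877, 0.0631, 0.0395]
tcp_rot: [-1.572, 0.002, -0.048]
wrist_force: [-5.0, -6.7, 8.3]
opening: 0.29
```

Emit:
step_arm([
  [0.0005,0.0005,0.0003,0,0,0],
  [0.0005,0.0005,0.0003,0,0,0],
  [0.0005,0.0005,0,0,0,0],
  [0.0005,0.0005,0,0,0,0],
  [0,0,0,0,0,0],
  [0,0,0,0,0,0],
  [0,0,0,0,0,0],
  [0,0,0,0,0,0],
])

```text
time: 20.35
ee_pos: [0.5881, 0.0633, 0.0396]
tcp_rot: [-1.575, 0.006, -0.048]
wrist_force: [-10.1, -12.1, 8.8]
opening: 0.293
```

Emit:
step_arm([
  [0.0005,0.0004,0.0003,0,0,0],
  [0.0005,0.0004,0.0003,0,0,0],
  [0.0005,0.0004,0.0003,0,0,0],
  [0,0,0.0003,0,0,0],
  [0,0,0,0,0,0],
  [0,0,0,0,0,0],
  [0,0,0,0,0,0],
  [0,0,0,0,0,0],
])

```text
time: 21.35
ee_pos: [0.5884, 0.0634, 0.0397]
tcp_rot: [-1.577, 0.008, -0.048]
wrist_force: [-10.7, -17.9, 5.8]
opening: 0.287
```

Run:
```python
from h import *
s=read_state(); print(s["time"],s["ee_pos"],np.degrees(s["tcp_rot"]),s["wrist_force"],s["moment"])
im,(K,T)=shot("wrist","w6.png"); np.savez("w6.npz",K=K,T=T)
cv2.imwrite("pics/w6c.png",cv2.resize(im[120:390,140:500],(800,600),interpolation=cv2.INTER_CUBIC))
```

```text
21.35 [0.5884 0.0634 0.0397] [-90.3412   0.4863  -2.7259] [-10.7449 -17.8507   5.8355] [-3.1143  1.8744  0.4063]
```

View pics/w6c.png

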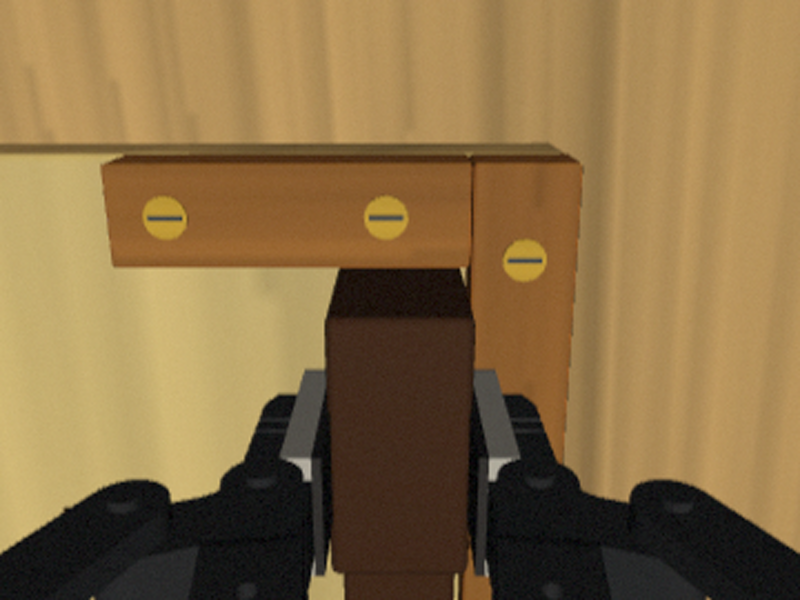

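The heel meets the stop. A sliver about 1 mm wide still shows at the fence, at (466,275) and by the tongue at (458,590), so friction at the stop is holding the x push. I'll ease the y push, seat the blank against the fence, then press both ways again.

Emit:
step_arm([
  [0,-0.001,0,0,0,0],
  [0,-0.001,0,0,0,0],
  [0,-0.001,0.0004,0,0,0],
  [0,0,0.0004,0,0,0],
  [0.0005,0,0,0,0,0],
  [0.0005,0,0,0,0,0],
  [0,0,0,0,0,0],
  [0,0,0,0,0,0],
])

```text
time: 22.4
ee_pos: [0.5902, 0.0631, 0.0401]
tcp_rot: [-1.572, 0.006, -0.048]
wrist_force: [-5.0, -6.6, -1.3]
opening: 0.291
```

Emit:
step_arm([
  [0.0005,0,-0.0003,0,0,0],
  [0.0005,0,-0.0003,0,0,0],
  [0.0005,0,0,0,0,0],
  [0.0005,0,0,0,0,0],
  [0,0,0,0,0,0],
  [0,0,0,0,0,0],
  [0,0,0,0,0,0],
  [0,0,0,0,0,0],
])

```text
time: 23.4
ee_pos: [0.5903, 0.063, 0.0397]
tcp_rot: [-1.573, 0.011, -0.048]
wrist_force: [-13.3, -8.0, 8.2]
opening: 0.29
```

Emit:
step_arm([
  [0.0003,0.0004,0.0002,0,0,0],
  [0.0002,0.0004,0.0002,0,0,0],
  [0,0.0004,0,0,0,0],
  [0,0.0002,0,0,0,0],
  [0,0,0,0,0,0],
  [0,0,0,0,0,0],
  [0,0,0,0,0,0],
  [0,0,0,0,0,0],
])

```text
time: 24.4
ee_pos: [0.5904, 0.0632, 0.0398]
tcp_rot: [-1.575, 0.012, -0.048]
wrist_force: [-13.9, -13.0, 8.0]
opening: 0.293
```

Run:
```python
from h import *
s=read_state(); print(s["time"],s["ee_pos"],np.degrees(s["tcp_rot"]),s["wrist_force"],s["moment"])
im,(K,T)=shot("wrist","w7.png"); np.savez("w7.npz",K=K,T=T)
t=imaging.snapshot("top");sd=imaging.snapshot("side")
cv2.imwrite("pics/t7.png",t);cv2.imwrite("pics/s7.png",sd)
c=np.zeros((600,800,3),np.uint8)
c[:,:400]=cv2.resize(im[210:390,280:400],(400,600),interpolation=cv2.INTER_CUBIC)
c[:300,400:]=cv2.resize(t[195:300,270:410],(400,300)); c[300:,400:]=cv2.resize(sd[205:295,280:400],(400,300),interpolation=cv2.INTER_CUBIC)
cv2.imwrite("pics/c7.png",c)
```

```text
24.4 [0.5904 0.0632 0.0398] [-90.2334   0.6698  -2.729 ] [-13.9439 -13.0493   8.042 ] [-2.2201  2.5462  0.3036]
```

View pics/c7.png

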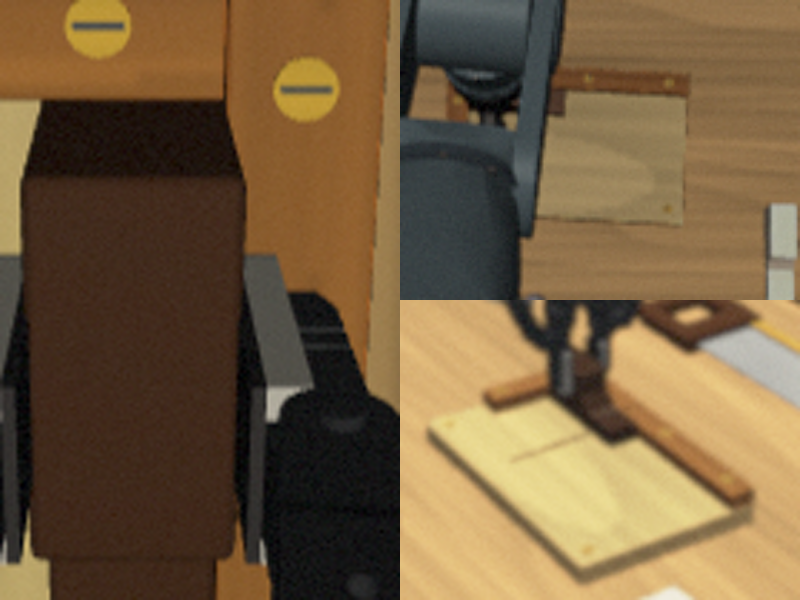

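The final view shows no sliver along the fence or the stop, and the tongue points away from the stop. The push is 13.9 N to the fence and 13.0 N to the stop, with 8 N bearing down. I'm handing in.

Run:
```python
from workcell import job, read_state
print(job.job_done()); s=read_state(); print(s["time"],s["ee_pos"],s["wrist_force"],s["opening"])
```

```text
the job is handed in; nothing more can be done
None
the job is handed in; nothing more can be done
```

I dropped the offcut into the box, then seated the dark stepped blank in the board's corner and handed the job in while still pressing it there. It took about 25 s of robot time, and no verdict was reported.

- **Offcut:** a wrist picture after the drop showed five pieces in the box instead of the four there at the start.
- **Blank:** it lies with its heel at the stop, its side along the fence and its tongue pointing away from the stop. The first press left a gap of about 1 mm at the fence because friction at the stop held it, so I eased off and pressed again. The last picture showed no gap at either face.
- **Push at hand-in:** 13.9 N to the fence, 13.0 N to the stop and 8 N down. That downward force is a little more than "lightly".
- **Not ideal:** the tool was tilted about 0.7° under the load. I did not measure whether the blank tilted with it, though it looked flat in the side view.
- **Disagreement:** the top and wrist cameras differed by about 5 mm on positions. I averaged them for the approach and used the contact forces for the final seating.
- **Not checked:** the hand-in call ended the session, so I have no reading from the second after it.

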